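Show the cheese portion under the raised wire

ROBOT

A 6-joint arm with a two-finger parallel gripper is mounted at the origin on a cart in front of the work surface, level with it; the furniture and walls round the work are solid. World frame = base frame: x ahead of the robot, y to its left, z up, the work surface at z = 0. Lengths are in m, angles in rad, forces in N, time in s.
With the tool pointing down it reaches from about 0.275 to 0.875 m from the base axis. Payload 12.5 kg.
Tool frame: the origin (TCP) lies between the finger pads, 19 mm behind the fingertips; this is the grasp point; z points along the fingers, y is the line along which they close (so a half turn about z gives the same grasp; the last joint's range is limited). The gripper opens to 85 mm and grips with 20 to 120 N. Pads are 22 mm wide; open, the fingers measure 114 mm over their backs; the gripper's body (76 mm by 85 mm) begins 54 mm behind the grasp point. The pads swing forward as they close: fully open they stand 13 mm farther back than shut.
Start: joints at [-1.381, 0.351, 1.652, -0, 1.139, -0.085], TCP at [0.149, -0.529, 0.25] pointing down, gripper open.
Joint ranges: [-2.75, 2.75], [-0.79, 2.1], [0.01, 2.65], [-1.57, 4.71], [0.07, 3.14], [-2.87, 2.87]. Speed limits (rad/s): [2.22, 2.22, 2.79, 3.14, 3.14, 3.14].

INTERFACE

Orientations are given as a 3x3 rotation matrix whose columns are the frame's x, y, z axes.
In Python, from station import env, read_camera, camera_params, outline_of, spot_point gives the robot as it stands. The module is installed in compiled form; this text tells all that it offers.
- The arm moves only by the tool step_arm, never from a script. Its argument "increments" is a list of rows, each a list of 7 numbers: the shift along the tool's x, y, z in m, then the turn, a rotation vector about the tool's x, y, z in rad, then the finger opening in m, from 0 to 0.0854. In form: [[dx, dy, dz, rx, ry, rz, claw], ...]. A call has 1 to 10 rows; each row shifts and turns the commanded pose from where the row before left it, along the tool's axes as they then stand; what a row does not reach is not made up. A row lasts 1/10 s, in which the tool goes at most 50 mm and 8.59 degrees, less where a joint would pass 70% of its speed; a pose out of reach is approached as far as the arm can. A call with a gripper value outside its range is refused whole. The fingers move at their own pace and stop on an object; the grip force is fixed at half the most. Time passes only in rows, so rows that do not move let the fingers close. It gives the time, the measured TCP pose, the force, the opening and the grip force at its end, in the units of the state.
- env.sense(): the state, without advancing time (a new reading comes with each control period).
- read_camera(name): name is "scene" or "top"; returns the picture (400x640x3 uint8, red, green, blue); there is no depth.
- camera_params(name): a dict with "camera_matrix" (3x3 intrinsics, pixels), "distortion" ([k1, k2, p1, p2, k3] as OpenCV has them; the pictures are not rectified), "R" (3x3) and "t" (3): a world point X has camera coordinates R X + t. Camera axes: x right, y down, z forward; pixel columns grow to the right and rows downward; lengths in m; the calibration is good to about 2 mm. A picture is of the moment at which its call begins. camera_params takes no time and is no camera call.
- env.close_job(): hands the job in; it is judged then, once.
Trained networks look in the newest picture that a camera, given by its name, has taken for a name from the list of things; names that differ only in an ending like _2 or _b are one class to them, and where a whole thing is asked for, a point or a joint stands for the part that bears it (a point fixed in the world has none). Each returns a list of dicts, best first, with "confidence" (0 to 1); they miss things now and then, are a little off and sometimes report something else, mostly with a low value. They report only what shows in the picture. A call takes as long as a camera call. They do not tell look-alikes from the thing itself.
- outline_of(query, camera): "region" (400x640 bool, what is visible of it).
- spot_point(query, camera): "point" ([x, y, z] in m, in world coordinates, good to about 4 mm: a listed point, or the origin of a listed thing).
The state is a dict: "t": time; "q": joint angles; "qd": joint speeds; "tau": joint torques, N m; "ee_pos": TCP position; "tool_rot": TCP orientation; "ft_force": force on the tool from outside, world axes, zero at the start; "moment": the same for the moment, N m; "grip_width": finger opening in m; "grasp_force": force on a finger pad.
Only numpy, scipy, OpenCV 4.12 (cv2) and the standard library are available. Lean on these libraries where they do the work, as an engineer would, in place of code of your own. Each camera call takes 0.05 s, during which the arm holds its last target. There are 200 camera calls.

TASK

Slide the cheese wedge straight along the cutter's board, long square side first, until you feel it rest flush against the steel portion stop, without squashing it. Then take the ball knob of the parked wire arm, bring the arm down and hold it at 50 degrees above the board, so that the customer can see where the wire would cut. Finish while still holding the knob there: the arm falls if it is let go, and the wire must not come down on the cheese; leave the things round the cutter where they stand.

Things in the scene. Friction and masses are not known exactly. Their poses are not given: they have to be found in the camera images.
- cheese_cutter: Wire cheese cutter, firmly fixed. Beech board 150 x 240 mm, 18 mm thick: x -60 to +90, y -120 to +120 mm from this origin (underside, z = 0). x points from the knob end (near the robot) to the hinge end, y along the board to the left. Two steel hinge posts 53 mm high at x 78, y -39 and -64. Arm and wire swing in the plane y = -51.5 mm.
- cheese_cutter_arm (a joint): Angle of the wire arm, rad: 0 = down on the board, 0.873 = 50 degrees, 1.43 (82 degrees) = upper stop. Starts parked at 1.36 to 1.43, where hinge friction holds it; below about 1.3 it falls by its weight (0.12 kg at the knob). Below about 0.7 the wire touches the cheese. Lowering swings the knob towards the robot and down.
- knob (a point): Centre of the dark wooden ball knob, 24 mm across, on the free end of the wire arm, 156 mm from the hinge axis; about 200 mm above the worktop when parked, 168 mm at 50 degrees. The arm goes from it to the hinge in the plane y = -51.5 of the cutter, so pinch it across (along the cutter's y); the ball may turn in the grip.
- lever_hinge (a point): On the hinge axis of the arm, which runs along the cutter's y; 46 mm above the worktop, at x = 77.5, y = -51.5 mm of the cutter. Does not move with the arm. At 0.873 rad the knob is 97 mm nearer to the knob end of the board and 122 mm higher than this point.
- portion_stop: Portion stop, a bent stainless angle fixed on the board right of the wire: upright plate 3 mm thick, 36 mm high, from x -56 to +32 mm. Origin in its face towards the cheese, at board height; the face is its plane y = 0 and looks along +y (the cutter's +y). Its place differs from day to day, 20 to 32 mm to the right of the wire. Foot and two black thumb screws behind it.
- cheese: Loose wedge of hard cheese, 41 mm high, 0.22 kg, lying on the board left of the wire (friction about 0.6). From above a right-angled triangle with corners at (-27,-37), (26,-37) and (-25,40) mm about this origin (underside); z up. Rind: the short side y = -37. Long square side: x = -27, facing the stop. Sloping side: (26,-35) to (-22,39), facing away. The tip points to the knob end.
- flat_tip_end (a point): Point on the cheese's long square side, 20 mm up, near the tip end: (-27.5, 35, 20) mm in the cheese's frame.
- flat_rind_end (a point): Point on the cheese's long square side, 20 mm up, near the rind end: (-27.3, -33, 20) mm in the cheese's frame.
- price_card: Bystander: oak block with a price card, 29 x 55 x 76 mm, behind the board. Origin under its centre.
- small_pot: Bystander: steel portion pot, 54 mm across, 29 mm high, left of the board. Origin under its centre.
- honey_jar: Bystander: hexagonal honey jar, 68 x 76 x 91 mm, behind the board to the right. Origin under its centre.
- tongs: Bystander: steel tongs, 50 x 262 x 24 mm, flat on the worktop right of the board. Origin under the centre.
Mind the look-alikes: they are no part of the job. Of the things that look like the cheese, the largest one is meant.

How it is judged:
By the outcome, as a careful person would: the job done as asked, in the order asked, and still so for the second after the job is handed in, while the arm keeps its last pose, push and grip.
It also fails if it takes over 58 s, if anything falls off the work surface, if the arm or the gripper's body presses on something with over 40 N, if the wrist force passes 120 N, or if a joint passes its speed limit or range.

## Working session

There is one attempt and no reset: what is moved stays moved. The work goes in short steps, Python scripts to look and compute and a tool call to move; the robot and the scene stay as the last step left them, time stands still between calls to the robot, and variables do not carry over. Pictures are saved under pics/ and viewed, at most 10 in all, crops included, and the job is handed in when it is done.

Besides the shell and the picture viewer there is one more tool, called after "Call:" by a JSON object that holds its "name" and its "arguments", one argument or row to a line. step_arm: Moves the arm, as the interface text tells. Its arguments: {"type":"object","properties":{"increments":{"type":"array","items":{"type":"array","items":{"type":"number"}}}},"required":["increments"]}

```bash
mkdir -p pics; python3 - <<'E'
from station import env, read_camera, camera_params, outline_of, spot_point
import cv2, numpy as np
for c in ("scene","top"):
    im=read_camera(c); cv2.imwrite(f"pics/{c}0.png",im[:,:,::-1])
    P=camera_params(c); print(c,np.round(P["t"],3),np.round(-P["R"].T@P["t"],3))
    for n in ("cheese_cutter","cheese","portion_stop","knob","lever_hinge","flat_tip_end","flat_rind_end","price_card","small_pot","honey_jar","tongs"):
        print(n,[(np.round(d["point"],4).tolist(),round(d["confidence"],2)) for d in spot_point(n,c)][:4])
s=env.sense();print(s["t"],s["ee_pos"],np.round(s["tool_rot"],3),s["grip_width"])
E
```

```text
scene [-0.606  0.03   1.389] [ 0.28  -0.835  1.234]
cheese_cutter [([0.4762, -0.1655, 0.0018], 0.89)]
cheese [([0.4616, -0.1188, 0.0147], 0.68), ([0.4177, 0.0311, 0.0001], 0.65), ([0.5022, -0.5856, 0.0004], 0.62)]
portion_stop [([0.4685, -0.2443, 0.0197], 0.73)]
knob [([0.5231, -0.2248, 0.2022], 0.66), ([0.4812, -0.1598, 0.0367], 0.3)]
lever_hinge [([0.5473, -0.2245, 0.0411], 0.87)]
flat_tip_end [([0.4707, -0.5864, 0.0114], 0.82), ([0.4189, -0.1328, 0.0379], 0.61), ([0.4501, 0.0291, 0.0143], 0.57)]
flat_rind_end [([0.5123, -0.6112, 0.0099], 0.79), ([0.4171, 0.0633, 0.0147], 0.73), ([0.4807, -0.1604, 0.038], 0.68), ([0.4186, -0.1362, 0.0328], 0.37)]
price_card [([0.6295, -0.1321, -0.0019], 0.91), ([0.6119, -0.2632, 0.0014], 0.59)]
small_pot [([0.4454, -0.3585, -0.0008], 0.59), ([0.5222, 0.007, -0.0037], 0.51)]
honey_jar [([0.6152, -0.2611, 0.0019], 0.68)]
tongs [([0.4462, -0.3543, 0.0001], 0.65)]
top [-0.271  0.582  0.929] [ 0.369 -0.276  1.031]
cheese_cutter [([0.473, -0.1623, -0.0014], 0.87)]
cheese [([0.4595, -0.1203, 0.0181], 0.9), ([0.5014, -0.583, 0.0027], 0.63), ([0.4158, 0.0338, -0.0043], 0.58)]
portion_stop [([0.6158, -0.2581, 0.0043], 0.7), ([0.4673, -0.2434, 0.0223], 0.66), ([0.4477, -0.3599, -0.001], 0.58)]
knob [([0.5239, -0.2257, 0.1989], 0.41)]
lever_hinge [([0.5462, -0.2277, 0.0449], 0.72)]
flat_tip_end [([0.4172, -0.1385, 0.038], 0.92), ([0.4511, 0.0277, 0.0132], 0.65), ([0.4675, -0.5846, 0.0174], 0.56), ([0.6146, -0.2594, 0.0049], 0.2)]
flat_rind_end [([0.4177, 0.0605, 0.0103], 0.78), ([0.4839, -0.1574, 0.0339], 0.72), ([0.51, -0.6121, 0.0197], 0.58)]
price_card [([0.6335, -0.1301, -0.0022], 0.76)]
small_pot [([0.5224, 0.0066, 0.0002], 0.81)]
honey_jar [([0.4824, -0.1566, 0.039], 0.17)]
tongs [([0.4474, -0.3572, 0.0004], 0.47)]
1.2 [ 0.14924215 -0.52936944  0.25001047] [[ 0.962  0.271 -0.   ]
 [ 0.271 -0.962 -0.   ]
 [-0.     0.    -1.   ]] 0.08536313671816334
```

View pics/scene0.png

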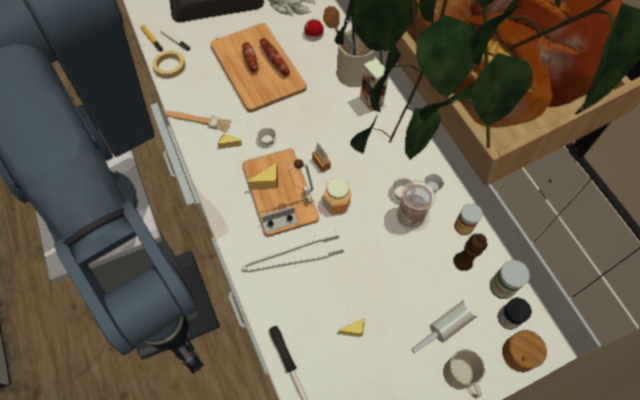

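View pics/top0.png

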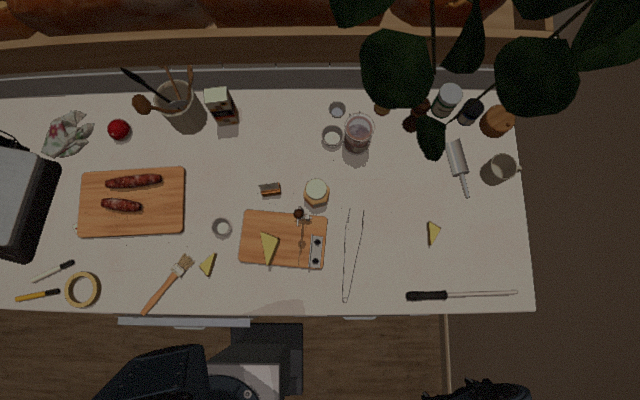

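Cheese-like candidates in the top view: the wedge on the board at (268,248), a small wedge left at (208,264), and a small wedge right at (433,233). The largest is the one on the board, so I choose that one. Next I'll refine the poses and check them in a crop.

```bash
cat > h.py <<'E'
from station import env, read_camera, camera_params, outline_of, spot_point
import cv2, numpy as np
from scipy.optimize import minimize
def proj(X,c):
    P=camera_params(c); R=np.array(P["R"],float)
    return cv2.projectPoints(np.array(X,float).reshape(-1,1,3),cv2.Rodrigues(R)[0],np.array(P["t"],float),np.array(P["camera_matrix"],float),np.array(P["distortion"],float))[0][:,0]
def place(L,p):
    L=np.array(L,float);c,s=np.cos(p[2]),np.sin(p[2])
    return np.c_[p[0]+c*L[:,0]-s*L[:,1],p[1]+s*L[:,0]+c*L[:,1],L[:,2]]
def prism(poly,z0,z1): return [[x,y,z] for z in (z0,z1) for x,y in poly]
CH=[(-.027,-.037),(.026,-.037),(-.025,.040)]
BD=[(-.06,-.12),(.09,-.12),(.09,.12),(-.06,.12)]
def hullmask(pts,k=8):
    h=cv2.convexHull((pts).astype(np.float32))
    m=np.zeros((400,640),np.uint8)
    cv2.fillPoly(m,[np.round(h*256).astype(np.int32)],1,shift=8); return m.astype(bool)
def soft(pts,box):  # supersampled mask in box
    x0,y0,x1,y1=box;S=6
    h=cv2.convexHull(((pts+.5-[x0,y0])*S-.5).astype(np.float32))
    m=np.zeros(((y1-y0)*S,(x1-x0)*S),np.uint8);cv2.fillPoly(m,[np.round(h*16).astype(np.int32)],255,shift=4)
    return cv2.resize(m,(x1-x0,y1-y0),interpolation=cv2.INTER_AREA)/255.
def fit(L,p0,obs):
    def cost(p):
        e=0
        for c,M,box in obs:
            x0,y0,x1,y1=box
            e+=np.abs(soft(proj(place(L,p),c),box)-M[y0:y1,x0:x1]).sum()/M.sum()
        return e
    best=None
    for a in np.radians([-8,-3,3,8]):
        q=np.array(p0,float);q[2]+=a
        r=minimize(cost,q,method="Nelder-Mead",options=dict(initial_simplex=np.array([q,q+[.006,0,0],q+[0,.006,0],q+[0,0,.12]]),xatol=1e-5,fatol=1e-5))
        if best is None or r.fun<best.fun: best=r
    return best.x,best.fun
def masks(name,near,close=0):
    o=[]
    for c in ("scene","top"):
        u=proj([near],c)[0]
        for d in outline_of(name,c):
            M=d["region"]; ys,xs=np.nonzero(M)
            if len(xs) and np.hypot(xs.mean()-u[0],ys.mean()-u[1])<14:
                M=M.astype(np.uint8)
                if close: 
                    h=cv2.convexHull(np.c_[xs,ys].astype(np.int32)); M=cv2.fillPoly(M.copy(),[h],1)
                box=(int(xs.min()-8),int(ys.min()-8),int(xs.max()+9),int(ys.max()+9))
                o.append((c,M.astype(float),box)); break
    return o
E
cat > m.py <<'E'
from h import *
for c in ("scene","top"): read_camera(c)
ob=masks("cheese_cutter",(.49,-.165,.02),0); print([(o[0],o[1].sum()) for o in ob])
for o in ob+masks("cheese",(.46,-.12,.03)): print(o[0], o[1].sum())
oc=masks("cheese",(.46,-.12,.03))
for S in ([0,1],[0],[1]):
    sel=[ob[i] for i in S if i<len(ob)]
    if sel: b,e=fit(prism(BD,0,.018),(.475,-.164,-.05),sel); print("board",b,np.degrees(b[2]),e)
    sel=[oc[i] for i in S if i<len(oc)]
    if sel:
        k,e2=min((fit(prism(CH,.018,.059),(.46,-.12,a),sel) for a in (0,1.57,3.1,4.7)),key=lambda r:r[1]); print("cheese",k,np.degrees(k[2]),e2)
    if S==[0,1]: b0,k0=b,k
im=read_camera("top")
x0,y0,w,h=200,180,170,110;S=4.7
cr=cv2.resize(im[y0:y0+h,x0:x0+w,::-1],None,fx=S,fy=S,interpolation=cv2.INTER_CUBIC)
cr=cv2.convertScaleAbs(cr,alpha=1.5)
def dr(p,col):
    q=np.round((proj(p,"top")+.5-[x0,y0])*S).astype(np.int32); cv2.polylines(cr,[q],True,col,1)
dr(place([(x,y,.018) for x,y in BD],b0),(255,0,0))
for z in (.018,.059): dr(place([(x,y,z) for x,y in CH],k0),(0,0,255))
dr(place([(.0775,-.0515,.046),(-.06,-.0515,.018)],b0),(0,255,0))
cv2.imwrite("pics/crop1.png",cr)
E
python3 m.py
```

```text
[('scene', np.float64(3325.0)), ('top', np.float64(3763.0))]
scene 3325.0
top 3763.0
scene 523.0
top 385.0
board [ 0.47532901 -0.16501328 -0.09555594] -5.474951960913649 0.6803342457533526Traceback (most recent call last):
  File "m.py", line 11, in <module>
    k,e2=min((fit(prism(CH,.018,.059),(.46,-.12,a),sel) for a in (0,1.57,3.1,4.7)),key=lambda r:r[1]); print("cheese",k,np.degrees(k[2]),e2)
         ~~~^^^^^^^^^^^^^^^^^^^^^^^^^^^^^^^^^^^^^^^^^^^^^^^^^^^^^^^^^^^^^^^^^^^^^^^^^^^^^^^^^^^^^^^^^
  File "m.py", line 11, in <genexpr>
    k,e2=min((fit(prism(CH,.018,.059),(.46,-.12,a),sel) for a in (0,1.57,3.1,4.7)),key=lambda r:r[1]); print("cheese",k,np.degrees(k[2]),e2)
              ~~~^^^^^^^^^^^^^^^^^^^^^^^^^^^^^^^^^^^^^^
  File "h.py", line 32, in fit
    r=minimize(cost,q,method="Nelder-Mead",options=dict(initial_simplex=np.array([q,q+[.006,0,0],q+[0,.006,0],q+[0,0,.12]]),xatol=1e-5,fatol=1e-5))
    res = _minimize_neldermead(fun, x0, args, callback, bounds=bounds,
                               **options)
    fxr = func(xr)
    fx = function(np.copy(x), *(wrapper_args + args))
  File "h.py", line 27, in cost
    e+=np.abs(soft(proj(place(L,p),c),box)-M[y0:y1,x0:x1]).sum()/M.sum()
                   ~~~~^^^^^^^^^^^^^^
  File "h.py", line 5, in proj
    P=camera_params(c); R=np.array(P["R"],float)
ValueError: time passes only in moves, steps and waits
```

```bash
python3 - <<'E'
s=open('h.py').read()
s=s.replace('P=camera_params(c); R=np.array(P["R"],float)\n    return','P=CP[c]; R=np.array(P["R"],float)\n    return',1).replace('def proj','CP={c:camera_params(c) for c in ("scene","top")}\ndef proj',1)
open('h.py','w').write(s)
m=open('m.py').read().replace('.02),0)','.02),1)').replace('for a in (0,1.57,3.1,4.7)','for a in (1.5,)').replace('''for o in ob+masks("cheese",(.46,-.12,.03)): print(o[0], o[1].sum())\n''','').replace('for S in','im=read_camera("top")\nfor S in').replace('\nim=read_camera("top")\nx0','\nx0')
open('m.py','w').write(m)
E
python3 m.py
```

```text
[('scene', np.float64(4763.0)), ('top', np.float64(4956.0))]
board [ 0.47550899 -0.16535262 -0.09861339] -5.650131242893597 0.17395109227901842
cheese [ 0.46366631 -0.12099644  1.18782862] 68.05756649931992 0.25937388794164284
board [ 0.47554382 -0.16701233 -0.10632408] -6.09192089332016 0.07756274880306942
cheese [ 0.46310537 -0.12306393  1.17993526] 67.60531055656577 0.061852765058119055
board [ 0.47493538 -0.16368176 -0.09088466] -5.207307309754855 0.08501321432527813
cheese [ 0.46326974 -0.11892566  1.20359149] 68.96071260277762 0.10384595997782146
```

View pics/crop1.png

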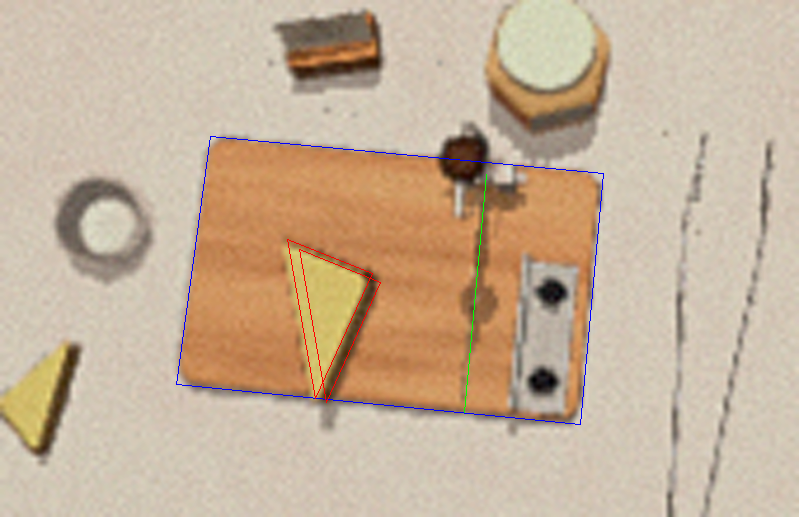

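The crop confirms the choice: the wedge on the board (crop 290–375, 240–398) is clearly larger than its neighbour at (40,400). The board fit is good, with a yaw of about -5.6°. The cheese's shaded long side faces the stop but is about 16° off. My plan is to cage the rind corner with the fingers tilted 30° away from the wire arm, then turn the wedge square and push.

```bash
cat > g.py <<'E'
import numpy as np, sys
from scipy.spatial.transform import Rotation as Ro
from scipy.linalg import logm, expm
from station import env
CUT=(.4755,-.1654,-.0985); CHE=(.4635,-.1210,1.193)
def w(fr,x,y):
    c,s=np.cos(fr[2]),np.sin(fr[2]); return np.array([fr[0]+c*x-s*y,fr[1]+s*x+c*y])
def rot(yaw,tilt):  # tool x = frame +y at yaw=cutter yaw; leans back to cutter +y
    c,s=np.cos(tilt),np.sin(tilt)
    return Ro.from_euler('z',yaw).as_matrix()@np.array([[0,1,0],[c,0,-s],[-s,0,-c]])
def T(p,R): M=np.eye(4);M[:3,:3]=R;M[:3,3]=p;return M
def inc(p,R,n):
    s=env.sense(); D=np.linalg.inv(T(s["ee_pos"],np.array(s["tool_rot"])))@T(p,R)
    L=np.real(logm(D))/n; d=expm(L); r=Ro.from_matrix(d[:3,:3]).as_rotvec()
    print(n,"rows", np.round(np.r_[d[:3,3],r],4).tolist()," mm/row %.1f deg/row %.2f"%(1e3*np.linalg.norm(d[:3,3]),np.degrees(np.linalg.norm(r))))
def show():
    s=env.sense(); p=s["ee_pos"]; d=np.array(p[:2])-CUT[:2]; c,sn=np.cos(CUT[2]),np.sin(CUT[2])
    print("t",s["t"],"p",np.round(p,4),"cut",np.round([c*d[0]+sn*d[1],-sn*d[0]+c*d[1]],4),"q",np.round(s["q"],2),"f",np.round(s["ft_force"],2),"w",s["grip_width"])
E
python3 - <<'E'
from g import *
show()
R=rot(CHE[2]-np.pi/2,np.radians(30))
inc([.30,-.13,.25],R,10); inc([.30,-.13,.25],R,18)
print(w(CHE,.065,-.027))
E
```

```text
t 1.95 p [ 0.1493 -0.5293  0.25  ] cut [-0.2889 -0.3943] q [-1.38  0.35  1.65 -0.    1.14 -0.08] f [-0.83  0.48  0.32] w 0.08550929692617455
10 rows [0.0375, -0.022, -0.0099, -0.024, -0.0486, -0.0897]  mm/row 44.6 deg/row 6.00
18 rows [0.021, -0.0118, -0.0058, -0.0133, -0.027, -0.0498]  mm/row 24.8 deg/row 3.33
[ 0.51257271 -0.07054339]
```

Call:
{"name": "step_arm", "arguments": {
  "increments": [
    [0.0375,-0.022,-0.0099,-0.024,-0.0486,-0.0897,0.05],
    [0.0375,-0.022,-0.0099,-0.024,-0.0486,-0.0897,0.05],
    [0.0375,-0.022,-0.0099,-0.024,-0.0486,-0.0897,0.05],
    [0.0375,-0.022,-0.0099,-0.024,-0.0486,-0.0897,0.05],
    [0.0375,-0.022,-0.0099,-0.024,-0.0486,-0.0897,0.05],
    [0.0375,-0.022,-0.0099,-0.024,-0.0486,-0.0897,0.05],
    [0.0375,-0.022,-0.0099,-0.024,-0.0486,-0.0897,0.05],
    [0.0375,-0.022,-0.0099,-0.024,-0.0486,-0.0897,0.05],
    [0.0375,-0.022,-0.0099,-0.024,-0.0486,-0.0897,0.05],
    [0.0375,-0.022,-0.0099,-0.024,-0.0486,-0.0897,0.05]
  ]
}}

```text
t: 2.95
ee_pos: [0.3007, -0.1285, 0.2501]
tool_rot: [[0.316, 0.931, -0.182], [0.805, -0.365, -0.467], [-0.501, 0.001, -0.865]]
ft_force: [1.6, 0.2, -0.6]
grip_width: 0.0503
grasp_force: 0.0
```

```bash
python3 - <<'E'
from g import *
show()
R=rot(CHE[2]-np.pi/2,np.radians(30))
inc(np.r_[w(CHE,.065,-.027),.12],R,10)
E
```

```text
t 2.95 p [ 0.3007 -0.1285  0.2501] cut [-0.1776  0.0195] q [-0.17  0.01  2.16 -0.57  1.15  0.49] f [ 1.61  0.2  -0.57] w 0.050254287916016896
10 rows [0.0179, 0.0176, 0.0047, 0.0003, 0.0002, 0.0003]  mm/row 25.5 deg/row 0.03
```

Call:
{"name": "step_arm", "arguments": {
  "increments": [
    [0.0179,0.0176,0.0047,0,0,0,0.034],
    [0.0179,0.0176,0.0047,0,0,0,0.034],
    [0.0179,0.0176,0.0047,0,0,0,0.034],
    [0.0179,0.0176,0.0047,0,0,0,0.034],
    [0.0179,0.0176,0.0047,0,0,0,0.034],
    [0.0179,0.0176,0.0047,0,0,0,0.034],
    [0.0179,0.0176,0.0047,0,0,0,0.034],
    [0.0179,0.0176,0.0047,0,0,0,0.034],
    [0.0179,0.0176,0.0047,0,0,0,0.034],
    [0.0179,0.0176,0.0047,0,0,0,0.034]
  ]
}}

```text
t: 3.95
ee_pos: [0.5134, -0.0723, 0.1189]
tool_rot: [[0.319, 0.93, -0.184], [0.805, -0.369, -0.465], [-0.5, -0.0, -0.866]]
ft_force: [-0.2, -0.1, 0.6]
grip_width: 0.0341
grasp_force: 0.0
```

```bash
python3 - <<'E'
from g import *
show()
R=rot(CHE[2]-np.pi/2,np.radians(30))
inc(np.r_[w(CHE,.065,-.027),.045],R,4)
E
```

```text
t 3.95 p [ 0.5134 -0.0723  0.1189] cut [0.0286 0.0964] q [-0.01  0.59  1.75 -0.56  1.08  0.7 ] f [-0.19 -0.08  0.58] w 0.034068937637878514
4 rows [0.0095, -0.0004, 0.0158, -0.0, -0.0, 0.0001]  mm/row 18.5 deg/row 0.01
```

Call:
{"name": "step_arm", "arguments": {
  "increments": [
    [0.0095,-0.0004,0.0158,0,0,0,0.034],
    [0.0095,-0.0004,0.0158,0,0,0,0.034],
    [0.0095,-0.0004,0.0158,0,0,0,0.034],
    [0.0095,-0.0004,0.0158,0,0,0,0.034],
    [0,0,0,0,0,0,0.034]
  ]
}}

```text
t: 4.45
ee_pos: [0.5104, -0.0707, 0.044]
tool_rot: [[0.317, 0.93, -0.187], [0.805, -0.369, -0.464], [-0.501, -0.004, -0.866]]
ft_force: [-1.0, -0.3, 0.6]
grip_width: 0.034
grasp_force: 0.0
```

```bash
cat >> h.py <<'E'
def crop(fn,cs=("top","scene"),near=(.48,-.15,.03),hw=(42,48),S=4.5,polys=[]):
    o=[]
    for c in cs:
        im=cv2.convertScaleAbs(read_camera(c)[:,:,::-1],alpha=1.4); u=proj([near],c)[0].astype(int); x0,y0=u[0]-hw[0],u[1]-hw[1]
        cr=cv2.resize(im[y0:y0+2*hw[1],x0:x0+2*hw[0]],None,fx=S,fy=S,interpolation=cv2.INTER_CUBIC)
        for P in polys: cv2.polylines(cr,[np.round((proj(P,c)+.5-[x0,y0])*S).astype(np.int32)],True,(0,0,255),1)
        o.append(cr)
    cv2.imwrite(fn,np.hstack(o))
E
python3 - <<'E'
from g import *; from h import *
show()
R=rot(CHE[2]-np.pi/2,np.radians(30))
inc(np.r_[w(CHE,.036,-.027),.045],R,6)
crop("pics/c2.png")
E
```

```text
t 4.45 p [ 0.5104 -0.0707  0.044 ] cut [0.0254 0.0977] q [-0.01  0.71  1.77 -0.6   0.97  0.8 ] f [-0.99 -0.28  0.58] w 0.03400762833367528
6 rows [-0.0041, 0.0003, 0.0022, -0.0005, 0.0002, 0.0003]  mm/row 4.7 deg/row 0.03
```

View pics/c2.png

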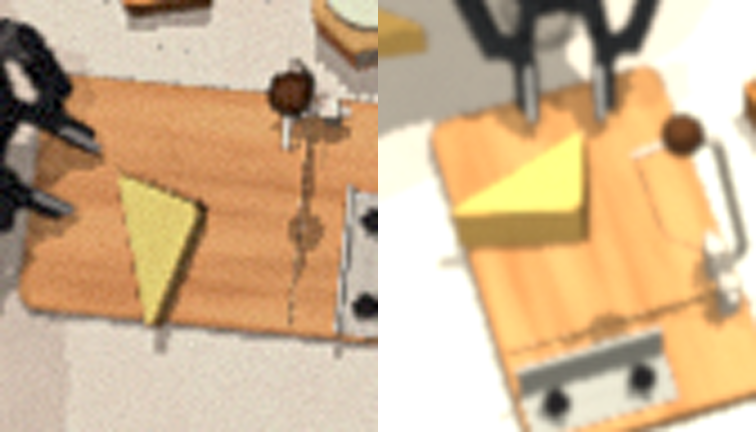

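The fingers (top crop at (85,140) and (50,205)) straddle the line of the rind face, with the wedge clear in front of them. I'll advance and close the cage.

Call:
{"name": "step_arm", "arguments": {
  "increments": [
    [-0.0041,0.0003,0.0023,0,0,0,0.034],
    [-0.0041,0.0003,0.0023,0,0,0,0.034],
    [-0.0041,0.0003,0.0023,0,0,0,0.034],
    [-0.0041,0.0003,0.0023,0,0,0,0.034],
    [-0.0041,0.0003,0.0023,0,0,0,0.034],
    [-0.0041,0.0003,0.0023,0,0,0,0.034],
    [0,0,0,0,0,0,0.022],
    [0,0,0,0,0,0,0.022]
  ]
}}

```text
t: 5.35
ee_pos: [0.5027, -0.0977, 0.0461]
tool_rot: [[0.319, 0.93, -0.185], [0.805, -0.369, -0.465], [-0.5, -0.0, -0.866]]
ft_force: [0.6, -0.1, 0.6]
grip_width: 0.0219
grasp_force: 0.0
```

```bash
python3 - <<'E'
from g import *; from h import *
show()
crop("pics/c3.png")
E
```

```text
t 5.35 p [ 0.5027 -0.0977  0.0461] cut [0.0205 0.0701] q [-0.05  0.7   1.79 -0.63  0.94  0.78] f [ 0.58 -0.08  0.58] w 0.021917351360775526
```

View pics/c3.png

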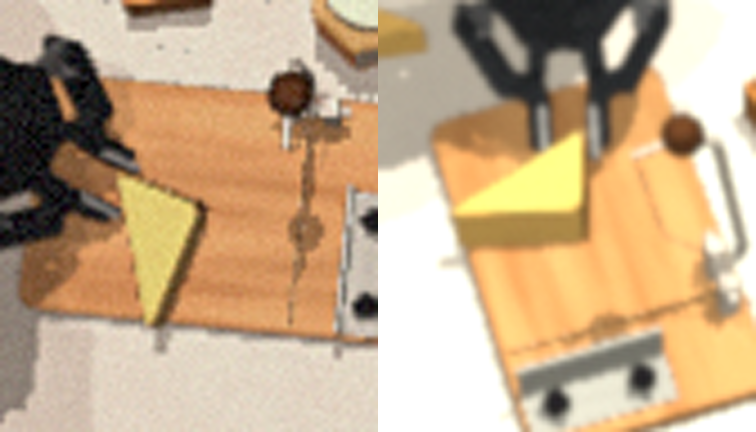

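```bash
python3 - <<'E'
from g import *
R=rot(CUT[2],np.radians(30))
inc(np.r_[w(CUT,.010,.048),.045],R,10)
E
```

```text
10 rows [-0.002, -0.0007, 0.0013, -0.014, -0.0, -0.0241]  mm/row 2.5 deg/row 1.60
```

Call:
{"name": "step_arm", "arguments": {
  "increments": [
    [-0.002,-0.0007,0.0013,-0.014,0,-0.0241,0.022],
    [-0.002,-0.0007,0.0013,-0.014,0,-0.0241,0.022],
    [-0.002,-0.0007,0.0013,-0.014,0,-0.0241,0.022],
    [-0.002,-0.0007,0.0013,-0.014,0,-0.0241,0.022],
    [-0.002,-0.0007,0.0013,-0.014,0,-0.0241,0.022],
    [-0.002,-0.0007,0.0013,-0.014,0,-0.0241,0.022],
    [-0.002,-0.0007,0.0013,-0.014,0,-0.0241,0.022],
    [-0.002,-0.0007,0.0013,-0.014,0,-0.0241,0.022],
    [-0.002,-0.0007,0.0013,-0.014,0,-0.0241,0.022],
    [-0.002,-0.0007,0.0013,-0.014,0,-0.0241,0.022]
  ]
}}

```text
t: 6.45
ee_pos: [0.4901, -0.119, 0.045]
tool_rot: [[0.084, 0.995, -0.047], [0.862, -0.096, -0.498], [-0.5, 0.001, -0.866]]
ft_force: [1.5, 4.2, 3.6]
grip_width: 0.0222
grasp_force: 3.8
```

```bash
python3 - <<'E'
from g import *; from h import *
show()
R=rot(CUT[2],np.radians(30))
inc(np.r_[w(CUT,.010,.010),.045],R,10)
crop("pics/c4.png")
E
```

```text
t 6.45 p [ 0.4901 -0.119   0.045 ] cut [0.01   0.0476] q [-0.09  0.65  1.91 -0.81  0.76  0.66] f [1.54 4.22 3.65] w 0.022161913240717188
10 rows [-0.0033, -0.0, 0.0019, 0.0002, -0.0, 0.0002]  mm/row 3.8 deg/row 0.01
```

View pics/c4.png

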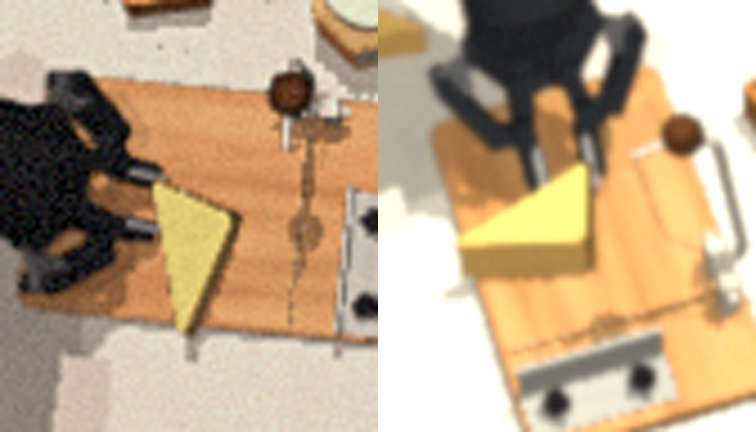

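The wedge moved without turning: its long side is still slanted in the crop, from (237,215) to (185,330). I'll widen the cage so the left finger pushes nearer the tip, which gives a turning moment.

Call:
{"name": "step_arm", "arguments": {
  "increments": [
    [0.0035,0,-0.002,0,0,0,0.022],
    [0,-0.0045,0,0,0,0,0.035],
    [0,-0.0045,0,0,0,0,0.047],
    [0,-0.0025,0,0,0,0,0.047],
    [-0.0035,0,0.002,0,0,0,0.047],
    [-0.0035,0,0.002,0,0,0,0.047],
    [-0.0035,0,0.002,0,0,0,0.047],
    [-0.0035,0,0.002,0,0,0,0.047],
    [-0.0035,0,0.002,0,0,0,0.047],
    [-0.0035,0,0.002,0,0,0,0.047]
  ]
}}

```text
t: 7.55
ee_pos: [0.4766, -0.1382, 0.0449]
tool_rot: [[0.086, 0.995, -0.049], [0.862, -0.099, -0.497], [-0.5, 0.0, -0.866]]
ft_force: [0.1, 2.1, 0.7]
grip_width: 0.047
grasp_force: 0.7
```

Call:
{"name": "step_arm", "arguments": {
  "increments": [
    [-0.0026,0,0.0015,0,0,0,0.047],
    [-0.0026,0,0.0015,0,0,0,0.047],
    [-0.0026,0,0.0015,0,0,0,0.047],
    [-0.0026,0,0.0015,0,0,0,0.047]
  ]
}}

```text
t: 7.95
ee_pos: [0.4754, -0.15, 0.0449]
tool_rot: [[0.085, 0.995, -0.049], [0.862, -0.098, -0.498], [-0.5, 0.0, -0.866]]
ft_force: [-0.4, 1.2, -1.0]
grip_width: 0.0473
grasp_force: 0.6
```

```bash
cat > ch.py <<'E'
from g import *; from h import *
import sys
show()
for c in ("scene","top"): read_camera(c)
near=[float(v) for v in sys.argv[2:4]] if len(sys.argv)>3 else (.466,-.16)
oc=masks("cheese",(*near,.04))
for i,o in enumerate(oc):
    k,e=fit(prism(CH,.018,.059),(*near,1.3),[o]); k=np.array(k); d=k[:2]-CUT[:2];c,s=np.cos(CUT[2]),np.sin(CUT[2])
    print(o[0],"cheese in cutter",np.round([c*d[0]+s*d[1],-s*d[0]+c*d[1]],4),"rel yaw",np.degrees(k[2]-CUT[2]),e)
for c in ("scene","top"):
    for n in ("flat_tip_end","flat_rind_end","portion_stop","cheese"):
        for r in spot_point(n,c):
            d=np.array(r["point"][:2])-CUT[:2]
            c_,s=np.cos(CUT[2]),np.sin(CUT[2]);l=np.array([c_*d[0]+s*d[1],-s*d[0]+c_*d[1]])
            if abs(l[0])<.07 and abs(l[1])<.12: print(c,n,np.round(l,4),round(r["confidence"],2))
if sys.argv[1]!="0": crop(sys.argv[1])
E
python3 ch.py 0
```

```text
t 7.95 p [ 0.4754 -0.15    0.0449] cut [-0.0016  0.0153] q [-0.15  0.63  1.95 -0.85  0.72  0.65] f [-0.37  1.19 -1.03] w 0.047280730741123725
scene cheese in cutter [-0.0202 -0.0027] rel yaw 88.69186478251666 0.07379887627565647
top cheese in cutter [-0.0212  0.0009] rel yaw 87.60942141155333 0.1744518497053994
scene flat_tip_end [-0.0576 -0.0314] 0.91
scene flat_tip_end [ 0.0021 -0.0023] 0.64
scene flat_rind_end [ 0.0117 -0.0308] 0.86
scene portion_stop [ 0.0025 -0.0779] 0.6
scene portion_stop [-0.0196  0.001 ] 0.5
scene cheese [-0.0207  0.0034] 0.92
top flat_tip_end [-0.061  -0.0314] 0.55
top flat_rind_end [ 0.0119 -0.0291] 0.97
top portion_stop [-0.002  -0.0768] 0.88
top cheese [-0.0267 -0.0023] 0.85
top cheese [ 0.051  -0.0566] 0.24
```

The wedge is now square to within about 2°. I'll go back to the narrow cage with the pad behind the rind, then push straight.

Call:
{"name": "step_arm", "arguments": {
  "increments": [
    [0.0043,0,-0.0025,0,0,0,0.047],
    [0.0043,0,-0.0025,0,0,0,0.047],
    [0.0043,0,-0.0025,0,0,0,0.047],
    [0.0043,0,-0.0025,0,0,0,0.047],
    [0.0043,0,-0.0025,0,0,0,0.03],
    [0,0.005,0,0,0,0,0.022],
    [0,0.0056,0,0,0,0,0.022],
    [0,0,0,0,0,0,0.022],
    [-0.0035,0,0.002,0,0,0,0.022],
    [-0.0035,0,0.002,0,0,0,0.022]
  ]
}}

```text
t: 9.55
ee_pos: [0.4875, -0.1345, 0.045]
tool_rot: [[0.085, 0.995, -0.049], [0.862, -0.099, -0.498], [-0.5, 0.0, -0.866]]
ft_force: [-0.4, -0.4, -0.4]
grip_width: 0.0221
grasp_force: 0.0
```

Call:
{"name": "step_arm", "arguments": {
  "increments": [
    [-0.0026,0,0.0015,0,0,0,0.022],
    [-0.0026,0,0.0015,0,0,0,0.022],
    [-0.0026,0,0.0015,0,0,0,0.022],
    [-0.0026,0,0.0015,0,0,0,0.022],
    [-0.0026,0,0.0015,0,0,0,0.022],
    [-0.0026,0,0.0015,0,0,0,0.022]
  ]
}}

```text
t: 10.15
ee_pos: [0.4859, -0.1522, 0.0451]
tool_rot: [[0.086, 0.995, -0.049], [0.862, -0.099, -0.498], [-0.5, 0.0, -0.866]]
ft_force: [0.2, 0.6, -0.7]
grip_width: 0.0223
grasp_force: 1.4
```

```bash
python3 ch.py pics/c5.png .46 -.17
```

```text
t 10.15 p [ 0.4859 -0.1522  0.0451] cut [0.009  0.0141] q [-0.15  0.65  1.92 -0.84  0.73  0.63] f [ 0.19  0.56 -0.73] w 0.022322399133782
scene cheese in cutter [-0.0199 -0.0148] rel yaw 80.83199034132129 0.08139301261301483
top cheese in cutter [-0.0184 -0.0115] rel yaw 81.09868318513671 0.1626910413288122
scene flat_tip_end [-0.0581 -0.0353] 0.77
scene flat_rind_end [ 0.0046 -0.0468] 0.65
scene portion_stop [-0.    -0.078] 0.61
scene cheese [-0.0221 -0.0097] 0.82
scene cheese [ 0.0056 -0.0514] 0.36
top flat_tip_end [-0.0652 -0.0383] 0.59
top flat_rind_end [ 0.0066 -0.0478] 0.62
top portion_stop [ 0.0015 -0.0765] 0.72
top cheese [-0.025  -0.0152] 0.69
```

View pics/c5.png

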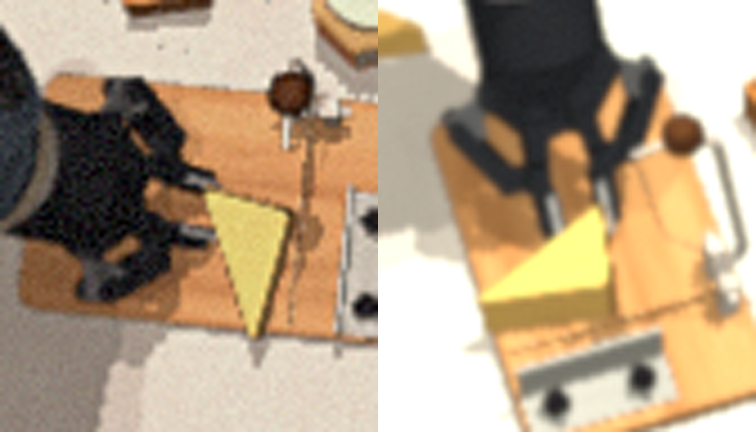

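The wedge turned back about 8° with the narrow cage, so the balanced contact lies nearer the tip. I'll use about 42 mm.

Call:
{"name": "step_arm", "arguments": {
  "increments": [
    [0.0043,0,-0.0025,0,0,0,0.022],
    [0,-0.005,0,0,0,0,0.034],
    [0,-0.005,0,0,0,0,0.042],
    [0,0,0,0,0,0,0.042],
    [-0.0035,0,0.002,0,0,0,0.042],
    [-0.0035,0,0.002,0,0,0,0.042],
    [-0.0035,0,0.002,0,0,0,0.042],
    [-0.0026,0,0.0015,0,0,0,0.042],
    [-0.0026,0,0.0015,0,0,0,0.042],
    [-0.0026,0,0.0015,0,0,0,0.042]
  ]
}}

```text
t: 11.85
ee_pos: [0.4743, -0.1673, 0.0451]
tool_rot: [[0.086, 0.995, -0.049], [0.862, -0.099, -0.497], [-0.5, 0.0, -0.866]]
ft_force: [-0.3, 1.0, 0.7]
grip_width: 0.0423
grasp_force: 0.8
```

```bash
python3 ch.py 0 .455 -.185
```

```text
t 11.85 p [ 0.4743 -0.1673  0.0451] cut [-0.001 -0.002] q [-0.19  0.63  1.95 -0.87  0.71  0.63] f [-0.3   0.96  0.71] w 0.04225949791826534
scene cheese in cutter [-0.0207 -0.0233] rel yaw 83.99233992290435 0.06673121923666586
top cheese in cutter [-0.0221 -0.0199] rel yaw 83.98578742815938 0.1571421180609447
scene flat_tip_end [-0.0624 -0.0454] 0.63
scene flat_rind_end [ 0.0053 -0.0525] 0.64
scene portion_stop [-0.002 -0.074] 0.93
scene cheese [-0.0235 -0.0199] 0.81
top flat_tip_end [-0.0612 -0.0468] 0.93
top flat_rind_end [ 0.0125 -0.0517] 0.54
top portion_stop [ 0.     -0.0767] 0.8
top cheese [-0.0266 -0.023 ] 0.55
```

Call:
{"name": "step_arm", "arguments": {
  "increments": [
    [-0.0026,0.001,0.0015,0,0,0,0.042],
    [-0.0026,0.001,0.0015,0,0,0,0.042],
    [-0.0026,0.001,0.0015,0,0,0,0.042],
    [-0.0026,0.001,0.0015,0,0,0,0.042],
    [-0.0026,0.001,0.0015,0,0,0,0.042]
  ]
}}

```text
t: 12.95
ee_pos: [0.4779, -0.1828, 0.0451]
tool_rot: [[0.086, 0.995, -0.049], [0.862, -0.099, -0.498], [-0.5, 0.0, -0.866]]
ft_force: [-0.1, 1.7, 0.6]
grip_width: 0.042
grasp_force: 0.8
```

```bash
python3 ch.py 0 .455 -.2
```

```text
t 12.95 p [ 0.4779 -0.1828  0.0451] cut [ 0.0041 -0.0171] q [-0.22  0.64  1.94 -0.87  0.7   0.6 ] f [-0.09  1.68  0.63] w 0.042000114665330324
scene cheese in cutter [-0.0153 -0.037 ] rel yaw 86.37025241221478 0.06947470346163157
top cheese in cutter [-0.0154 -0.0338] rel yaw 85.70621162629494 0.12038353803059684
scene flat_tip_end [-0.0533 -0.0612] 0.64
scene flat_rind_end [ 0.0112 -0.0675] 0.56
scene portion_stop [ 0.0019 -0.0761] 0.66
scene cheese [-0.0167 -0.0338] 0.94
top flat_tip_end [-0.0561 -0.0663] 0.71
top flat_rind_end [ 0.0156 -0.0665] 0.7
top portion_stop [-0.003  -0.0763] 0.96
top cheese [-0.0187 -0.0359] 0.87
```

Call:
{"name": "step_arm", "arguments": {
  "increments": [
    [-0.0017,0,0.001,0,0,0,0.042],
    [-0.0017,0,0.001,0,0,0,0.042],
    [-0.0017,0,0.001,0,0,0,0.042],
    [-0.0017,0,0.001,0,0,0,0.042]
  ]
}}

```text
t: 13.95
ee_pos: [0.477, -0.1905, 0.0451]
tool_rot: [[0.086, 0.995, -0.049], [0.862, -0.099, -0.497], [-0.5, 0.0, -0.866]]
ft_force: [0.4, 2.2, 1.0]
grip_width: 0.042
grasp_force: 0.8
```

Call:
{"name": "step_arm", "arguments": {
  "increments": [
    [-0.0009,0,0.0005,0,0,0,0.042],
    [-0.0009,0,0.0005,0,0,0,0.042]
  ]
}}

```text
t: 14.15
ee_pos: [0.4769, -0.1925, 0.0451]
tool_rot: [[0.086, 0.995, -0.049], [0.862, -0.099, -0.498], [-0.5, 0.001, -0.866]]
ft_force: [-0.7, 2.0, 0.6]
grip_width: 0.0418
grasp_force: 0.7
```

Call:
{"name": "step_arm", "arguments": {
  "increments": [
    [-0.0009,0,0.0005,0,0,0,0.042],
    [-0.0009,0,0.0005,0,0,0,0.042]
  ]
}}

```text
t: 14.35
ee_pos: [0.4767, -0.1945, 0.0451]
tool_rot: [[0.086, 0.995, -0.049], [0.862, -0.099, -0.498], [-0.5, 0.0, -0.866]]
ft_force: [-0.3, 1.0, -0.1]
grip_width: 0.0424
grasp_force: 0.7
```

```bash
python3 ch.py 0 .455 -.212
```

```text
t 14.35 p [ 0.4767 -0.1945  0.0451] cut [ 0.004  -0.0288] q [-0.24  0.64  1.93 -0.88  0.69  0.59] f [-0.33  1.04 -0.14] w 0.04236716097771673
scene cheese in cutter [-0.0144 -0.0414] rel yaw 99.89814220026093 0.3972514519004083
top cheese in cutter [-0.0157 -0.0467] rel yaw 91.14191645292422 0.11477286566800632
scene flat_tip_end [-0.0524 -0.075 ] 0.9
scene flat_rind_end [ 0.017  -0.0778] 0.89
scene flat_rind_end [-0.0142 -0.0452] 0.66
scene portion_stop [ 0.0021 -0.0766] 0.91
scene cheese [-0.0155 -0.0488] 0.96
top flat_tip_end [-0.053  -0.0768] 0.63
top flat_rind_end [ 0.0176 -0.0714] 0.78
top flat_rind_end [-0.0009 -0.0774] 0.62
top portion_stop [ 0.0004 -0.075 ] 0.61
top cheese [-0.0198 -0.0521] 0.57
```

Call:
{"name": "step_arm", "arguments": {
  "increments": [
    [-0.0009,0,0.0005,0,0,0,0.042],
    [0,0,0,0,0,0,0.042]
  ]
}}

```text
t: 15.15
ee_pos: [0.4766, -0.1955, 0.0452]
tool_rot: [[0.086, 0.995, -0.049], [0.862, -0.099, -0.497], [-0.5, 0.0, -0.866]]
ft_force: [0.2, 0.5, 0.4]
grip_width: 0.0419
grasp_force: 0.5
```

Call:
{"name": "step_arm", "arguments": {
  "increments": [
    [-0.0009,0,0.0005,0,0,0,0.042],
    [0,0,0,0,0,0,0.042]
  ]
}}

```text
t: 15.35
ee_pos: [0.4765, -0.1965, 0.0452]
tool_rot: [[0.086, 0.995, -0.049], [0.862, -0.099, -0.497], [-0.5, 0.001, -0.866]]
ft_force: [0.2, 1.5, -0.7]
grip_width: 0.0417
grasp_force: 0.7
```

Call:
{"name": "step_arm", "arguments": {
  "increments": [
    [-0.0009,0,0.0005,0,0,0,0.042],
    [0,0,0,0,0,0,0.042]
  ]
}}

```text
t: 15.55
ee_pos: [0.4764, -0.1976, 0.0452]
tool_rot: [[0.086, 0.995, -0.049], [0.862, -0.099, -0.498], [-0.5, 0.001, -0.866]]
ft_force: [-0.6, 2.6, 0.4]
grip_width: 0.0418
grasp_force: 0.7
```

Call:
{"name": "step_arm", "arguments": {
  "increments": [
    [-0.0009,0,0.0005,0,0,0,0.042],
    [0,0,0,0,0,0,0.042]
  ]
}}

```text
t: 15.75
ee_pos: [0.4763, -0.1986, 0.0452]
tool_rot: [[0.086, 0.995, -0.049], [0.862, -0.099, -0.498], [-0.5, 0.001, -0.866]]
ft_force: [0.7, 1.5, -0.6]
grip_width: 0.042
grasp_force: 0.7
```

```bash
python3 ch.py pics/c6.png .455 -.215
```

```text
t 15.75 p [ 0.4763 -0.1986  0.0452] cut [ 0.0041 -0.033 ] q [-0.25  0.64  1.93 -0.89  0.69  0.59] f [ 0.67  1.55 -0.61] w 0.04199695892449955
scene cheese in cutter [-0.0118 -0.0416] rel yaw 90.69980757548271 0.46045357902197026
top cheese in cutter [-0.0156 -0.0488] rel yaw 90.555768518962 0.17856139803401466
scene flat_tip_end [-0.0482 -0.0803] 0.74
scene flat_rind_end [ 0.0164 -0.0817] 0.83
scene flat_rind_end [-0.0496 -0.0778] 0.66
scene portion_stop [ 0.002  -0.0771] 0.79
scene cheese [-0.0117 -0.0517] 0.63
top flat_tip_end [-0.053  -0.0823] 0.85
top flat_tip_end [-0.02   -0.0531] 0.41
top flat_rind_end [ 0.0191 -0.0768] 0.83
top portion_stop [ 0.0009 -0.078 ] 0.55
top cheese [-0.0216 -0.0522] 0.78
```

View pics/c6.png

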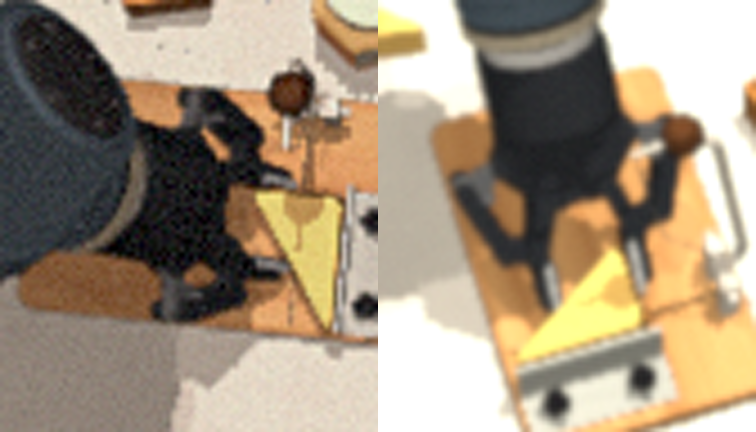

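Both views show the wedge nearly parallel to the plate: its edge runs (340,200)–(330,330) in the top crop and the plate (350,190)–(340,335). There's no contact force yet, so I'll keep feeling forward.

Call:
{"name": "step_arm", "arguments": {
  "increments": [
    [-0.0009,0,0.0005,0,0,0,0.042],
    [0,0,0,0,0,0,0.042]
  ]
}}

```text
t: 16.65
ee_pos: [0.4762, -0.1996, 0.0452]
tool_rot: [[0.086, 0.995, -0.049], [0.862, -0.099, -0.498], [-0.5, 0.001, -0.866]]
ft_force: [-0.1, 1.7, -0.1]
grip_width: 0.0423
grasp_force: 0.9
```

Call:
{"name": "step_arm", "arguments": {
  "increments": [
    [-0.0009,0,0.0005,0,0,0,0.042],
    [0,0,0,0,0,0,0.042]
  ]
}}

```text
t: 16.85
ee_pos: [0.4762, -0.2003, 0.0453]
tool_rot: [[0.086, 0.995, -0.048], [0.862, -0.099, -0.497], [-0.499, 0.001, -0.866]]
ft_force: [-0.0, 6.7, 2.5]
grip_width: 0.0419
grasp_force: 2.9
```

```bash
python3 ch.py 0 .455 -.217; python3 -c "
from station import env; import numpy as np
s=env.sense(); print(np.round(s['ft_force'],2),np.round(s['moment'],3),s['grasp_force'])"
```

```text
t 16.85 p [ 0.4762 -0.2003  0.0453] cut [ 0.0041 -0.0347] q [-0.25  0.64  1.93 -0.89  0.69  0.58] f [-0.    6.7   2.53] w 0.0419291320003794
scene cheese in cutter [-0.0108 -0.0445] rel yaw 88.66457625970185 0.32731393632721906
top cheese in cutter [-0.0136 -0.049 ] rel yaw 90.30047047154491 0.09142996762567955
scene flat_tip_end [-0.0494 -0.0799] 0.75
scene flat_tip_end [ 0.0531 -0.0536] 0.56
scene flat_rind_end [ 0.0144 -0.0826] 0.69
scene portion_stop [ 0.0016 -0.0778] 0.86
scene cheese [-0.0104 -0.0505] 0.7
top flat_tip_end [-0.0525 -0.0791] 0.76
top flat_rind_end [ 0.0195 -0.0786] 0.57
top portion_stop [-0.0019 -0.0764] 0.77
top cheese [-0.0173 -0.0517] 0.65
[0.53 6.38 2.95] [ 0.952 -0.01  -0.196] 2.7680164016783237
```

Call:
{"name": "step_arm", "arguments": {
  "increments": [
    [-0.0004,0,0.0003,0,0,0,0.042],
    [0,0,0,0,0,0,0.042]
  ]
}}

```text
t: 17.65
ee_pos: [0.4762, -0.2005, 0.0452]
tool_rot: [[0.086, 0.995, -0.048], [0.862, -0.099, -0.497], [-0.499, 0.001, -0.866]]
ft_force: [-0.2, 10.2, 3.5]
grip_width: 0.0419
grasp_force: 4.3
```

Force rises firmly (about 10 N with only 0.2 mm of travel), so the wedge rests flush. I'll retreat straight back and re-check.

Call:
{"name": "step_arm", "arguments": {
  "increments": [
    [0.0043,0,-0.0025,0,0,0,0.042],
    [0.0043,0,-0.0025,0,0,0,0.042],
    [0.0043,0,-0.0025,0,0,0,0.042],
    [0.0043,0,-0.0025,0,0,0,0.042],
    [0.0043,0,-0.0025,0,0,0,0.042],
    [0,-0.005,-0.03,0,0,0,0.06],
    [0,-0.005,-0.035,0,0,0,0.06],
    [0,-0.005,-0.035,0,0,0,0.06],
    [0,-0.005,-0.035,0,0,0,0.06],
    [0,-0.005,-0.035,0,0,0,0.06]
  ]
}}

```text
t: 18.65
ee_pos: [0.4615, -0.0883, 0.1937]
tool_rot: [[0.085, 0.995, -0.049], [0.862, -0.098, -0.497], [-0.5, 0.0, -0.866]]
ft_force: [0.8, 0.1, 0.8]
grip_width: 0.0597
grasp_force: 0.0
```

```bash
python3 ch.py pics/c7.png .455 -.217; cat > kn.py <<'E'
from g import *; from h import *
from scipy.optimize import least_squares
us=[]
for c in ("scene","top"):
    read_camera(c)
    for n in ("knob","lever_hinge"): print(c,n,[(np.round(d["point"],4).tolist(),round(d["confidence"],2)) for d in spot_point(n,c)][:2])
# dark brown blob near predicted knob
import sys
X0=np.array([float(v) for v in sys.argv[1:4]])
for c in ("scene","top"):
    im=read_camera(c).astype(float); u=proj([X0],c)[0]; g=im.sum(2); g=g/np.median(g[int(u[1])-15:int(u[1])+15,int(u[0])-15:int(u[0])+15])
    yy,xx=np.mgrid[0:400,0:640]; m=((g<.5)&(np.hypot(xx-u[0],yy-u[1])<14)).astype(np.uint8)
    n,l,st,ce=cv2.connectedComponentsWithStats(m); k=[i for i in range(1,n) if 15<st[i,4]<150]; k=min(k,key=lambda i:np.hypot(*(ce[i]-u))); print(c,u,ce[k],st[k]); us.append(ce[k])
r=least_squares(lambda X:np.r_[proj([X],"scene")[0]-us[0],proj([X],"top")[0]-us[1]],X0)
d=r.x[:2]-CUT[:2];c,s=np.cos(CUT[2]),np.sin(CUT[2]);print("tri",np.round(r.x,4),"cut",np.round([c*d[0]+s*d[1],-s*d[0]+c*d[1]],4),r.cost)
E
python3 kn.py .5235 -.2252 .2005
```

```text
t 18.65 p [ 0.4615 -0.0883  0.1937] cut [-0.0215  0.0754] q [-0.03  0.34  1.93 -0.63  1.02  0.45] f [0.76 0.12 0.81] w 0.0597051404677573
scene cheese in cutter [-0.0127 -0.0443] rel yaw 90.49073333875845 0.5397741375031024
top cheese in cutter [-0.013  -0.0488] rel yaw 89.4113106302718 0.15080503746213933
scene flat_tip_end [-0.0493 -0.081 ] 0.77
scene flat_rind_end [ 0.0196 -0.0788] 0.54
scene portion_stop [ 0.0029 -0.0778] 0.75
scene cheese [-0.0129 -0.0458] 0.59
top flat_tip_end [-0.0524 -0.0836] 0.87
top flat_tip_end [ 0.0004 -0.0765] 0.27
top flat_rind_end [ 0.0188 -0.0799] 0.92
top portion_stop [-0.0011 -0.0774] 0.6
top cheese [-0.017  -0.0537] 0.86
scene knob [([0.5237, -0.2243, 0.2025], 0.5)]
scene lever_hinge [([0.5503, -0.2255, 0.0433], 0.62)]
top knob [([0.522, -0.2228, 0.1987], 0.6)]
top lever_hinge [([0.5481, -0.2252, 0.0487], 0.81), ([0.4506, -0.2143, 0.0199], 0.18)]
scene [297.67756811 164.63187149] [298.10714286 163.66071429] [294 160   9   9  56]
top [299.85335174 214.91260759] [298.5       213.3452381] [294 209  10  10  84]
tri [ 0.5269 -0.2218  0.1983] cut [ 0.0567 -0.0511] 0.11310066955827283
```

View pics/c7.png

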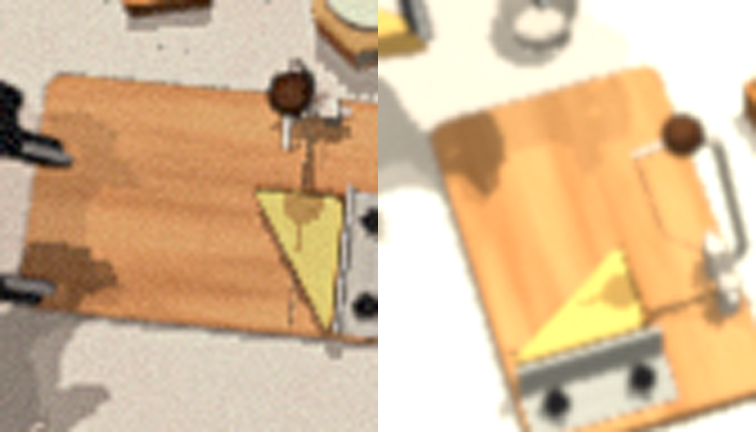

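The wedge stays flush along the stop: in the top crop its long side (342,195)–(333,330) lies against the plate. The knob is at (292,92), and triangulating it gives cutter y ≈ -51 mm, which matches the model. Next I'll go above the knob.

```bash
python3 - <<'E'
from g import *
R=Ro.from_euler('z',CUT[2]).as_matrix()@np.diag([1,-1,-1.])
p=np.r_[w(CUT,.0,.02),.31]; inc(p,R,14)
print(np.r_[w(CUT,.055,-.0515),.2])
E
```

```text
14 rows [-0.0043, 0.0053, -0.0072, 0.0293, 0.0293, 0.1094]  mm/row 10.0 deg/row 6.70
[ 0.52516885 -0.22205911  0.2       ]
```

Call:
{"name": "step_arm", "arguments": {
  "increments": [
    [-0.0043,0.0053,-0.0072,0.0293,0.0293,0.1094,0.06],
    [-0.0043,0.0053,-0.0072,0.0293,0.0293,0.1094,0.06],
    [-0.0043,0.0053,-0.0072,0.0293,0.0293,0.1094,0.06],
    [-0.0043,0.0053,-0.0072,0.0293,0.0293,0.1094,0.06],
    [-0.0043,0.0053,-0.0072,0.0293,0.0293,0.1094,0.06],
    [-0.0043,0.0053,-0.0072,0.0293,0.0293,0.1094,0.06],
    [-0.0043,0.0053,-0.0072,0.0293,0.0293,0.1094,0.06],
    [-0.0043,0.0053,-0.0072,0.0293,0.0293,0.1094,0.06],
    [-0.0043,0.0053,-0.0072,0.0293,0.0293,0.1094,0.06],
    [-0.0043,0.0053,-0.0072,0.0293,0.0293,0.1094,0.06]
  ]
}}

```text
t: 20.75
ee_pos: [0.4885, -0.1238, 0.2786]
tool_rot: [[0.937, 0.334, -0.1], [0.32, -0.939, -0.128], [-0.136, 0.088, -0.987]]
ft_force: [-0.0, -0.4, 0.3]
grip_width: 0.0597
grasp_force: 0.0
```

Call:
{"name": "step_arm", "arguments": {
  "increments": [
    [-0.0043,0.0053,-0.0072,0.0293,0.0293,0.1094,0.06],
    [-0.0043,0.0053,-0.0072,0.0293,0.0293,0.1094,0.06],
    [-0.0043,0.0053,-0.0072,0.0293,0.0293,0.1094,0.06],
    [-0.0043,0.0053,-0.0072,0.0293,0.0293,0.1094,0.06]
  ]
}}

```text
t: 21.15
ee_pos: [0.4772, -0.1452, 0.3099]
tool_rot: [[0.995, -0.103, 0.002], [-0.103, -0.995, 0.001], [0.002, -0.001, -1.0]]
ft_force: [-0.0, 0.1, 0.2]
grip_width: 0.0601
grasp_force: 0.0
```

```bash
python3 - <<'E'
from g import *
show(); print(np.round(env.sense()["tool_rot"],3))
R=Ro.from_euler('z',CUT[2]).as_matrix()@np.diag([1,-1,-1.])
p=np.r_[w(CUT,.055,-.0515),.29]; inc(p,R,6)
E
```

```text
t 21.15 p [ 0.4772 -0.1452  0.3099] cut [-0.0003  0.0203] q [-0.39  0.2   1.7   0.    1.24  1.28] f [-0.01  0.09  0.2 ] w 0.06007853716859187
[[ 0.995 -0.103  0.002]
 [-0.103 -0.995  0.001]
 [ 0.002 -0.001 -1.   ]]
6 rows [0.0092, 0.0119, 0.0033, -0.0002, -0.0003, -0.0008]  mm/row 15.5 deg/row 0.05
```

Then descend to z = 0.20 (90 mm).

Call:
{"name": "step_arm", "arguments": {
  "increments": [
    [0.0092,0.0119,0.0033,0,0,-0.0008,0.06],
    [0.0092,0.0119,0.0033,0,0,-0.0008,0.06],
    [0.0092,0.0119,0.0033,0,0,-0.0008,0.06],
    [0.0092,0.0119,0.0033,0,0,-0.0008,0.06],
    [0.0092,0.0119,0.0033,0,0,-0.0008,0.06],
    [0.0092,0.0119,0.0033,0,0,-0.0008,0.06],
    [0,0,0.02,0,0,0,0.06],
    [0,0,0.02,0,0,0,0.06],
    [0,0,0.01,0,0,0,0.06]
  ]
}}

```text
t: 22.05
ee_pos: [0.5252, -0.2216, 0.2379]
tool_rot: [[0.996, -0.094, -0.002], [-0.094, -0.996, 0.001], [-0.002, -0.001, -1.0]]
ft_force: [0.2, 0.9, -0.0]
grip_width: 0.0601
grasp_force: 0.0
```

```bash
python3 - <<'E'
from g import *; from h import *
show()
crop("pics/c8.png",near=(.52,-.22,.2))
E
```

```text
t 22.05 p [ 0.5252 -0.2216  0.2379] cut [ 0.055 -0.051] q [-0.48  0.4   1.61 -0.    1.13  1.18] f [ 0.22  0.93 -0.02] w 0.060129496371186746
```

View pics/c8.png

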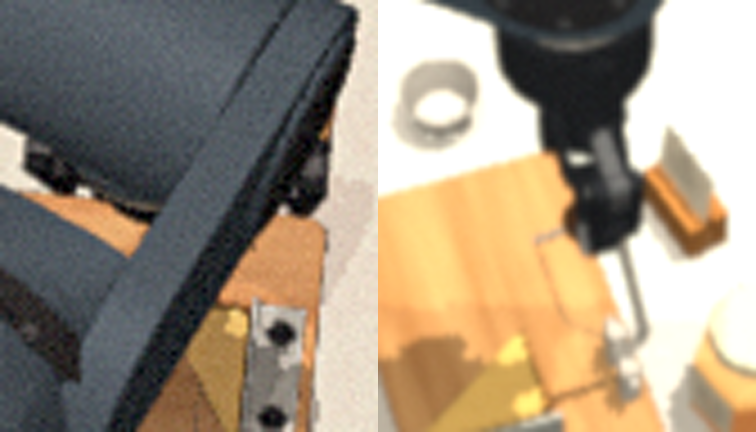

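The knob is hidden behind the near finger, and the frame bar below it at (630,260) lines up with the tool. Descending and closing.

Call:
{"name": "step_arm", "arguments": {
  "increments": [
    [0,0,0.015,0,0,0,0.06],
    [0,0,0.015,0,0,0,0.06],
    [0,0,0.008,0,0,0,0.06],
    [0,0,0,0,0,0,0.04],
    [0,0,0,0,0,0,0.03]
  ]
}}

```text
t: 22.65
ee_pos: [0.5258, -0.2215, 0.2027]
tool_rot: [[0.996, -0.094, 0.001], [-0.094, -0.996, -0.001], [0.001, 0.001, -1.0]]
ft_force: [-0.1, -0.3, 0.0]
grip_width: 0.0315
grasp_force: 0.0
```

Call:
{"name": "step_arm", "arguments": {
  "increments": [
    [0,0,0,0,0,0,0.026],
    [0,0,0,0,0,0,0.024],
    [0,0,0,0,0,0,0.022],
    [0,0,0,0,0,0,0.018],
    [0,0,0,0,0,0,0.012]
  ]
}}

```text
t: 23.15
ee_pos: [0.5258, -0.2222, 0.2029]
tool_rot: [[0.996, -0.094, 0.002], [-0.094, -0.996, -0.002], [0.002, 0.002, -1.0]]
ft_force: [-1.8, -4.7, 5.2]
grip_width: 0.0201
grasp_force: 58.4
```

```bash
cat > k2.py <<'E'
from g import *; from h import *
show(); s=env.sense(); print(np.round(s["moment"],2),s["grasp_force"])
for c in ("scene","top"):
    read_camera(c)
    for n in ("knob",):
        print(c,n,[(np.round(d["point"],4).tolist(),round(d["confidence"],2)) for d in spot_point(n,c)][:2])
    print(c,"arm",[(int(d["region"].sum()),np.round([v.mean() for v in np.nonzero(d["region"])[::-1]]).tolist(),round(d["confidence"],2)) for d in outline_of("cheese_cutter_arm",c)][:2])
print("TCP px",proj([s["ee_pos"]],"scene"),proj([s["ee_pos"]],"top"))
E
python3 k2.py
```

```text
t 23.15 p [ 0.5258 -0.2222  0.2029] cut [ 0.0556 -0.0516] q [-0.48  0.44  1.65 -0.    1.05  1.18] f [-1.8  -4.67  5.22] w 0.0201048044110716
[-0.76  0.22 -0.01] 58.3728545383201
scene knob [([0.5259, -0.2244, 0.2015], 0.62)]
scene arm [(54, [308.0, 182.0], 0.64)]
top knob []
top arm []
TCP px [[298.03846069 162.78143981]] [[298.50867357 213.76334898]]
```

The TCP pixel coincides with the knob in both views, so the grip is centred. Now compute the arc.

```bash
python3 - <<'E'
from g import *
ph=np.linspace(1.43,.899,21); k=np.c_[.0775-.1559*np.cos(ph),.046+.1559*np.sin(ph)]; d=np.diff(k,axis=0)
for r in d: print([round(r[0],4),round(r[0]*-.004,5),round(-r[1],4)],end=" ")
print(d.sum(0))
E
```

```text
[np.float64(-0.0041), np.float64(2e-05), np.float64(0.0006)] [np.float64(-0.0041), np.float64(2e-05), np.float64(0.0007)] [np.float64(-0.0041), np.float64(2e-05), np.float64(0.0009)] [np.float64(-0.004), np.float64(2e-05), np.float64(0.001)] [np.float64(-0.004), np.float64(2e-05), np.float64(0.0011)] [np.float64(-0.004), np.float64(2e-05), np.float64(0.0012)] [np.float64(-0.0039), np.float64(2e-05), np.float64(0.0013)] [np.float64(-0.0039), np.float64(2e-05), np.float64(0.0014)] [np.float64(-0.0039), np.float64(2e-05), np.float64(0.0015)] [np.float64(-0.0038), np.float64(2e-05), np.float64(0.0016)] [np.float64(-0.0038), np.float64(2e-05), np.float64(0.0017)] [np.float64(-0.0037), np.float64(1e-05), np.float64(0.0018)] [np.float64(-0.0037), np.float64(1e-05), np.float64(0.0019)] [np.float64(-0.0036), np.float64(1e-05), np.float64(0.002)] [np.float64(-0.0036), np.float64(1e-05), np.float64(0.0021)] [np.float64(-0.0035), np.float64(1e-05), np.float64(0.0022)] [np.float64(-0.0035), np.float64(1e-05), np.float64(0.0023)] [np.float64(-0.0034), np.float64(1e-05), np.float64(0.0024)] [np.float64(-0.0033), np.float64(1e-05), np.float64(0.0024)] [np.float64(-0.0033), np.float64(1e-05), np.float64(0.0025)] [-0.07515337 -0.03233361]
```

Call:
{"name": "step_arm", "arguments": {
  "increments": [
    [-0.0041,0,0.0006,0,0,0,0.012],
    [-0.0041,0,0.0007,0,0,0,0.012],
    [-0.0041,0,0.0009,0,0,0,0.012],
    [-0.004,0,0.001,0,0,0,0.012]
  ]
}}

```text
t: 23.85
ee_pos: [0.5095, -0.2206, 0.1998]
tool_rot: [[0.996, -0.094, 0.003], [-0.094, -0.996, -0.002], [0.003, 0.002, -1.0]]
ft_force: [-0.2, -5.0, 7.3]
grip_width: 0.0204
grasp_force: 58.8
```

Call:
{"name": "step_arm", "arguments": {
  "increments": [
    [-0.004,0,0.0011,0,0,0,0.012],
    [-0.004,0,0.0012,0,0,0,0.012],
    [-0.0039,0,0.0013,0,0,0,0.012],
    [-0.0039,0,0.0014,0,0,0,0.012],
    [-0.0039,0,0.0015,0,0,0,0.012],
    [-0.0038,0,0.0016,0,0,0,0.012]
  ]
}}

```text
t: 24.45
ee_pos: [0.4861, -0.2182, 0.1919]
tool_rot: [[0.996, -0.094, 0.003], [-0.094, -0.996, -0.002], [0.003, 0.002, -1.0]]
ft_force: [-3.4, -2.5, 12.0]
grip_width: 0.0201
grasp_force: 59.2
```

```bash
python3 k2.py
```

```text
t 24.45 p [ 0.4861 -0.2182  0.1919] cut [ 0.0157 -0.0515] q [-0.51  0.39  1.76 -0.    0.99  1.16] f [-3.43 -2.46 12.01] w 0.020107441708352988
[-0.52  0.3   0.03] 59.20872317743488
scene knob [([0.4852, -0.2222, 0.1909], 0.44)]
scene arm [(75, [301.0, 184.0], 0.51)]
top knob []
top arm []
TCP px [[282.09920215 169.78427076]] [[296.96024133 231.3983794 ]]
```

Call:
{"name": "step_arm", "arguments": {
  "increments": [
    [-0.0039,0,0.0014,0,0,0,0.012],
    [-0.0039,0,0.0015,0,0,0,0.012],
    [-0.0038,0,0.0016,0,0,0,0.012],
    [-0.0037,0,0.0017,0,0,0,0.012],
    [-0.0037,0,0.0019,0,0,0,0.012]
  ]
}}

```text
t: 25.25
ee_pos: [0.4669, -0.2163, 0.1825]
tool_rot: [[0.996, -0.094, 0.002], [-0.094, -0.996, -0.001], [0.002, 0.001, -1.0]]
ft_force: [1.3, -4.9, -0.9]
grip_width: 0.0199
grasp_force: 58.6
```

```bash
python3 k2.py
```

```text
t 25.25 p [ 0.4669 -0.2163  0.1825] cut [-0.0035 -0.0515] q [-0.52  0.37  1.81 -0.    0.96  1.14] f [ 1.26 -4.92 -0.89] w 0.019878056324837082
[-1.03 -0.46  0.03] 58.59670403107884
scene knob [([0.4649, -0.219, 0.1796], 0.72), ([0.6275, -0.1312, -0.0032], 0.31)]
scene arm []
top knob []
top arm []
TCP px [[274.54432908 174.03968476]] [[296.33172481 240.06123224]]
```

Call:
{"name": "step_arm", "arguments": {
  "increments": [
    [-0.0034,0,0.0021,0,0,0,0.012],
    [-0.0034,0,0.0022,0,0,0,0.012],
    [-0.0033,0,0.0023,0,0,0,0.012],
    [-0.0032,0,0.0023,0,0,0,0.012],
    [-0.003,0,0.0023,0,0,0,0.012],
    [0,0,0,0,0,0,0.012]
  ]
}}

```text
t: 26.15
ee_pos: [0.4503, -0.2146, 0.171]
tool_rot: [[0.996, -0.094, 0.001], [-0.094, -0.996, -0.001], [0.001, 0.001, -1.0]]
ft_force: [0.1, -6.5, 0.7]
grip_width: 0.0203
grasp_force: 58.9
```

```bash
python3 k2.py; python3 ch.py 0 .455 -.217 | grep -v stop
```

```text
t 26.15 p [ 0.4503 -0.2146  0.171 ] cut [-0.0203 -0.0515] q [-0.54  0.36  1.86 -0.    0.92  1.13] f [ 0.08 -6.5   0.73] w 0.02026533881219481
[-1.   -0.07 -0.01] 58.94940412516007
scene knob [([0.4501, -0.2158, 0.1698], 0.47)]
scene arm []
top knob [([0.466, -0.2431, 0.018], 0.74)]
top arm []
TCP px [[268.11246398 178.44143303]] [[295.89989243 247.65518787]]
t 26.45 p [ 0.4505 -0.2147  0.1712] cut [-0.02   -0.0515] q [-0.54  0.36  1.86 -0.    0.92  1.13] f [-1.95 -5.78 -0.05] w 0.020262932744870205
scene flat_tip_end [-0.0493 -0.0784] 0.53
scene flat_rind_end [ 0.018  -0.0778] 0.53
top cheese [ 0.0007 -0.078 ] 0.55
```

```bash
python3 -c "
from station import env
print(env.close_job())"
```

```text
the job is handed in; nothing more can be done
None
```

The job is handed in with the cheese wedge resting against the portion stop, flush as far as the cameras can tell (about 10 N felt), and the knob still held with the wire arm at about 50° (estimated 0.87–0.88 rad); the wedge did not slide perfectly straight, as it needed turning about 16° square and swung back about 8° once on the way.

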